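# Fold out the board's hook and hang the aperture plate on it

## Task

Push the folded steel hook on the upright board out with a finger, without gripping it, and press it against its stop with a steady push of about 18 N for half a second to bed its hinge. Then hang the aluminium aperture plate on it by its hole, press the plate home against the hook's collar in the same way, about 18 N for half a second, and leave it hanging there. Keep every push well under 30 N, and leave the bottle, the post and the screwdriver alone.

Things in the scene. Friction and masses are not known exactly. Their poses are not given: they have to be found in the camera images.
- board: upright aluminium board, 150 wide x 12 thick, top 162 mm above the table, fixed. Origin: table level, under the middle of its front face. The front looks along its -x, y runs along the face, z up; foot and rib lie behind (+x). The hook's hinge stands 26 mm in front of the face, 10 mm to the -y side of the middle.
- hook (a joint): hook angle about its upright hinge. 0: folded along the face, pointing along the board's -y, its outer 60 mm past the board's side edge, where a finger fits behind it from above. 1.571: fully out, along the board's -x, hard stop. Swings out clockwise seen from above. Stiff friction hinge, about 0.6 N m, stays where left; starts at 0 to 0.3.
- peg: the hook's round level steel bar, 10 mm thick. Origin on the hinge axis at the bar's axis, 145 mm above the table; x to the tip, z up. Collar of 28 mm diameter on the bar, outer face at x = 26 mm. The bar ends at x = 125 mm with a small upturned end, top 8 mm above the bar's axis. Plate hung home: its hole's centre is at x = 30, y = 0, z = -4 mm here.
- hook_tip (a point): point on the bar's axis 120 mm from the hinge axis.
- plate_hole (a point): centre of the 18 mm round hole (along its x) in the loose aluminium aperture plate, 8 thick (x) x 50 wide (y) x 112 mm high, about 170 g, standing on a foot 44 (x) x 50 x 8 mm; both sides alike. Hole 55 mm above the underside. Grip the plain top part across the 8 mm, fingertips at least 25 mm above the hole's centre to clear the collar.
- bottle_center (a point): bystander: amber glass bottle, 38 mm diameter, 75 high; point half-way up.
- post_center (a point): bystander: bare steel optical post, 13 mm diameter on a 40 mm base, 75 high; point half-way up.
- driver: bystander: screwdriver lying on the table along its x, about 200 long.
There are look-alikes about, which are no part of the job. Of the things that look like the part that bears plate_hole, take the one that is farthest to the robot's right at the start.

How it is judged:
On the way, in this order (a step that is already met when the one before it is completed fails the run):
1. the hook is swung fully out (1.555 rad or more of 1.571) and pressed against its stop with 12 N or more for 0.3 s (value of joint hook above 1.555 rad and contact force between the fingers and peg above 12 N), for 0.3 s.
2. the plate, on the bar, is pressed against the collar with 14 N or more for 0.3 s (x of plate_hole in the frame of peg between 0.024 and 0.033 m and y of plate_hole in the frame of peg between -0.007 and 0.007 m and z of plate_hole in the frame of peg between -0.008 and 0.006 m and contact force between plate and peg above 14 N), for 0.3 s.
At the end, for the whole second after the job is handed in: The hook is out (1.48 rad or more) and the plate hangs still and upright (within 0.15 rad) from the bar by its hole, within 4 mm of its home against the collar, released (value of joint hook above 1.48 rad and x of plate_hole in the frame of peg between 0.024 and 0.034 m and y of plate_hole in the frame of peg between -0.006 and 0.006 m and z of plate_hole in the frame of peg between -0.008 and -0.001 m and angle between plate_hole's own z axis and vertical below 0.15 rad and linear speed of plate below 0.02 m/s and contact force between the fingers and plate below 0.1 N); the robot touches nothing.
It fails at once if the hook is forced: more than 30 N between the robot and the hook (contact force between any of the arm, the fingers and peg above 30 N).
It fails at once if the plate is forced against the hook with more than 30 N (contact force between plate and peg above 30 N).
It fails at once if the board is struck: more than 30 N on it from the robot (contact force between the arm and board above 30 N).
It fails at once if a bystander is moved more than 20 mm (distance of any of bottle_center, post_center, driver from where it was at the start of the episode above 0.02 m).
It also fails if it takes over 72 s, if anything falls off the work surface, if the arm or the gripper's body presses on something with over 40 N, if the wrist force passes 120 N, or if a joint passes its speed limit or range.

## Robot

A 6-joint arm with a two-finger parallel gripper is mounted at the origin on the work surface. World frame = base frame: x ahead of the robot, y to its left, z up, the work surface at z = 0. Lengths are in m, angles in rad, forces in N, time in s.
With the tool pointing down it reaches from about 0.375 to 0.9 m from the base axis. Payload 3.1 kg.
Tool frame: the origin (TCP) lies midway between the tips of the shut fingers; the grasp point (between the pads) lies 19 mm behind it; z points along the fingers, y is the line along which they close (so a half turn about z gives the same grasp; the last joint's range is limited). The gripper opens to 85 mm and grips with 20 to 120 N. Pads are 22 mm wide; open, the fingers measure 114 mm over their backs; the gripper's body (76 mm by 85 mm) begins 54 mm behind the grasp point. The pads swing forward as they close: fully open they stand 13 mm farther back than shut.
Start: joints at [-1.413, 0.527, 1.433, -0, 1.181, -0.178], TCP at [0.206, -0.59, 0.231] pointing down, gripper open.
Joint ranges: [-3.08, 3.08], [-0.75, 2.2], [0.22, 2.44], [-1.43, 4.57], [0, 2.65], [-2.85, 2.85]. Speed limits (rad/s): [2.79, 2.79, 3.14, 3.14, 3.14, 3.14].

## Interface

Orientations are given as a unit quaternion [w, x, y, z].
In Python, from station import * gives the robot as it stands. The module is installed in compiled form; this text tells all that it offers.
- The arm moves only by the tool carry_out, never from a script. Its argument "motion" is a list of rows, each a list of 7 numbers: the shift along the tool's x, y, z in cm, then the turn, a rotation vector about the tool's x, y, z in rad, then the finger opening in cm, from 0 to 8.54. In form: [[x, y, z, wx, wy, wz, claw], ...]. A call has exactly 5 rows; each row is the pose to reach, as a shift and turn from the pose commanded when the call began, along the tool's axes at that moment; what a row does not reach only later rows make up. A row lasts 1/8 s, in which the tool goes at most 62.5 mm and 10.7 degrees, less where a joint would pass 70% of its speed; a pose out of reach is approached as far as the arm can. A call with a gripper value outside its range is refused whole. The fingers move at their own pace and stop on an object; "force" is the grip in N (left out, the last holds). Time passes only in rows, so rows that repeat a pose let the fingers close, or fill a call up. It gives the time, the measured TCP pose, the force, the opening and the grip force at its end, in the units of the state.
- read_state(): the state, without advancing time (a new reading comes with each control period).
- camera(name): name is "side" or "top" or "wrist"; returns a dict with "color" (400x640x3 uint8, blue, green, red), "depth" (400x640 float32, m along the optical axis (not along the pixel's ray), 0 where there is no reading), "intrinsics" (3x3 intrinsics, pixels), "R" (3x3) and "t" (3): a world point X has camera coordinates R X + t. Camera axes: x right, y down, z forward; pixel columns grow to the right and rows downward; lengths in m; the calibration is good to about 2 mm. The wrist camera is an equidistant fisheye: a pixel r from the principal point sees the ray r / f radians off the axis. A picture is of the moment at which its call begins.
- sign_off(): hands the job in; it is judged then, once.
The state is a dict: "time": time; "joints": joint angles; "qvel": joint speeds; "effort": joint torques, N m; "tool_pos": TCP position; "tool_rot": TCP orientation; "contact_force": force on the tool from outside, world axes, zero at the start; "wrist_torque": the same for the moment, N m; "gripper_width": opening from 0.0 (shut) to 1.0 (fully open); "grip_force": force on a finger pad.
Only numpy, scipy, OpenCV 4.12 (cv2) and the standard library are available. Lean on these libraries where they do the work, as an engineer would, in place of code of your own. Each camera call takes 0.05 s, during which the arm holds its last target. There are 200 camera calls.

## Working session

There is one attempt and no reset: what is moved stays moved. The work goes in short steps, Python scripts to look and compute and a tool call to move; the robot and the scene stay as the last step left them, time stands still between calls to the robot, and variables do not carry over. Pictures are saved under pics/ and viewed, at most 10 in all, crops included, and the job is handed in when it is done.

Besides the shell and the picture viewer there is one more tool, called as name(argument=value, ...) on one line, values as JSON. carry_out: Moves the arm, as the interface text tells. Its arguments: {"type":"object","properties":{"motion":{"type":"array","items":{"type":"array","items":{"type":"number"}}},"force":{"type":"number"}},"required":["motion"]}

```bash
mkdir -p pics; cat > h.py <<'E'
from station import *
import numpy as np, cv2
from scipy.spatial.transform import Rotation as Ro
def pts(c):
    K=c["intrinsics"];d=c["depth"];v,u=np.mgrid[0:400,0:640]
    P=np.stack([(u-K[0,2])/K[0,0]*d,(v-K[1,2])/K[1,1]*d,d],-1)
    return (P-c["t"])@c["R"]   # R^T (P - t)
def ray(c,u,v):
    K=c["intrinsics"];r=np.array([(u-K[0,2])/K[0,0],(v-K[1,2])/K[1,1],1])
    return -c["R"].T@c["t"], c["R"].T@r
def onz(c,u,v,z):
    o,r=ray(c,u,v);return o+r*(z-o[2])/r[2]
def q(s): w,x,y,z=s["tool_rot"];return Ro.from_quat([x,y,z,w])
E
python3 - <<'E'
from h import *
s=read_state();print(s)
a=camera("top");b=camera("side")
np.savez("first.npz",**{"t_"+k:v for k,v in a.items()},**{"s_"+k:v for k,v in b.items()})
for c in (a,b):print(c["intrinsics"],-c["R"].T@c["t"],c["R"][2])
cv2.imwrite("pics/top.png",a["color"]);cv2.imwrite("pics/side.png",b["color"])
E
```

```text
{'time': 0.0, 'joints': array([-1.41348626e+00,  5.28470090e-01,  1.43394325e+00, -1.67003428e-05,
        1.18140411e+00, -1.78488843e-01]), 'qvel': array([ 8.61699223e-05, -1.76686289e-03, -6.33524490e-05,  2.32692390e-03,
        7.38104900e-04,  3.15614396e-04]), 'effort': array([-5.28942237e-04, -4.42349911e+01, -1.78025848e+01, -2.20200714e-04,
        8.56784784e-03,  8.35972060e-06]), 'tool_pos': array([ 0.20586434, -0.58933836,  0.2303182 ]), 'tool_rot': array([-1.11241862e-03,  9.85936826e-01,  1.67114744e-01,  4.05829133e-06]), 'contact_force': array([ 0.00749042, -0.32747706, -0.46308797]), 'wrist_torque': array([-0.00767718,  0.04005664, -0.03789067]), 'grip_force': 0.0, 'gripper_width': 1.0005669740743801}
[[431.67958789   0.         324.81973077]
 [  0.         431.67958789 194.24476603]
 [  0.           0.           1.        ]] [0.58750567 0.10954761 1.02822903] [ 0.05722565 -0.00444324 -0.99835138]
[[472.27108214   0.         324.82397925]
 [  0.         472.27108214 203.10426621]
 [  0.           0.           1.        ]] [0.26571241 0.74184608 0.74784016] [ 0.36848915 -0.65551863 -0.65917453]
```

View pics/top.png

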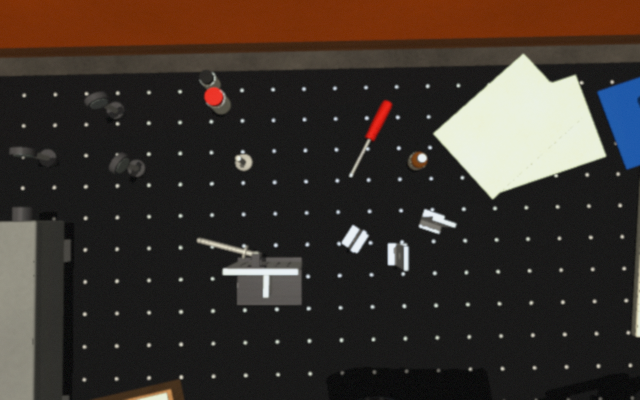

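View pics/side.png

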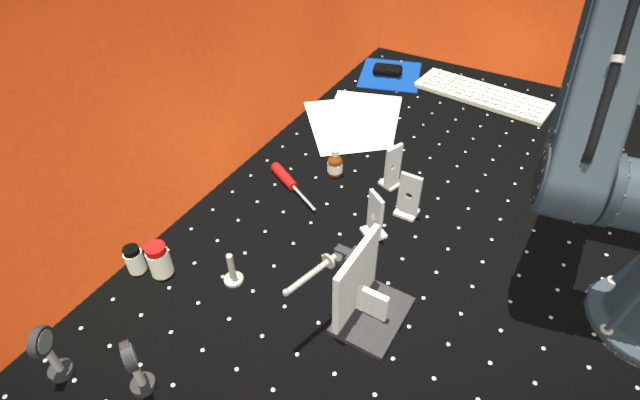

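The top view has world +x up and +y left. It shows the board at (260,271), its hook pointing left with the tip at (200,240), the post at (243,162) and the driver at (370,140). The bottle is at (418,160). The three plates are at (355,239), (398,256) and (437,220), and the rightmost one, at (437,220), is the target.

```bash
python3 - <<'E'
from h import *
f=np.load("first.npz")
T={k[2:]:f[k] for k in f if k[0]=="t"};S={k[2:]:f[k] for k in f if k[0]=="s"}
P=pts(T)
def box(n,u0,u1,v0,v1,z0,z1):
    Q=P[v0:v1,u0:u1].reshape(-1,3);Q=Q[(Q[:,2]>z0)&(Q[:,2]<z1)]
    if len(Q)<5:print(n,"few",len(Q));return
    (c,w,a)=cv2.minAreaRect(Q[:,:2].astype(np.float32))
    print(n,len(Q),"mean",Q.mean(0).round(4),"zmax",Q[:,2].max().round(3),"rect",np.round(c,4),np.round(w,4),round(a,1))
    return Q
box("board",215,310,255,290,.15,.175)
h=box("hook",190,258,230,262,.135,.165)
d=h[:,:2]-h[:,:2].mean(0);u=np.linalg.svd(d)[2][0];pr=d@u;print("hook dir",u,h[:,:2].mean(0)+u*pr.min(),h[:,:2].mean(0)+u*pr.max())
for n,b in dict(A=(335,375,220,258),B=(380,416,238,275),C=(415,462,200,240)).items():
    box(n+"top",*b,.095,.125);box(n+"foot",*b,.003,.03)
box("bottle",400,435,145,175,.02,.09);box("post",230,256,150,175,.004,.09);box("driver",345,395,95,180,.004,.06)
box("mid",300,460,80,380,.03,.3)
E
```

```text
board 615 mean [0.4914 0.2423 0.1604] zmax 0.166 rect [0.5002 0.2396] [0.1499 0.0382] 88.4
hook 372 mean [0.5323 0.2984 0.1505] zmax 0.163 rect [0.5342 0.3042] [0.1297 0.0256] 74.5
hook dir [0.29211207 0.9563841 ] [0.51503172 0.24200685] [0.55299148 0.36628832]
Atop 104 mean [0.539  0.0387 0.1094] zmax 0.113 rect [0.5389 0.0383] [0.0081 0.0494] 55.7
Afoot 247 mean [0.5404 0.0412 0.0073] zmax 0.03 rect [0.5364 0.0321] [0.0694 0.0869] 20.8
Btop 130 mean [ 0.5008 -0.0605  0.108 ] zmax 0.113 rect [ 0.5005 -0.0609] [0.0085 0.0497] 88.1
Bfoot 212 mean [ 0.5019 -0.0514  0.0089] zmax 0.03 rect [ 0.4997 -0.0579] [0.0768 0.0576] 10.5
Ctop 104 mean [ 0.5751 -0.1444  0.1091] zmax 0.114 rect [ 0.5752 -0.1453] [0.051  0.0079] 69.9
Cfoot 294 mean [ 0.5748 -0.1416  0.0071] zmax 0.03 rect [ 0.5785 -0.1606] [0.0901 0.0617] 79.1
bottle 245 mean [ 0.7155 -0.1072  0.0516] zmax 0.077 rect [ 0.7173 -0.1101] [0.0369 0.0351] 45.3
post 220 mean [0.7256 0.2955 0.0214] zmax 0.076 rect [0.7261 0.2994] [0.0375 0.0421] 45.3
driver 546 mean [ 0.8001 -0.0162  0.0193] zmax 0.029 rect [ 0.7727 -0.0073] [0.0553 0.1944] 73.2
mid 825 mean [ 0.5842 -0.0691  0.0791] zmax 0.114 rect [ 0.5508 -0.028 ] [0.1711 0.3809] 42.6
```

```bash
cat >> h.py <<'E'
def rows(tg,claw):
    """tg: list of (x,y,z,yaw of tool x), vertical tool; prints rows from the present pose"""
    s=read_state();R0=q(s);p0=s["tool_pos"]
    for x,y,z,w in tg:
        Rt=Ro.from_matrix(np.array([[np.cos(w),np.sin(w),0],[np.sin(w),-np.cos(w),0],[0,0,-1]]).T)
        r=(R0.inv()*Rt).as_rotvec()
        print([float(k) for k in (*np.round(R0.inv().apply(np.array([x,y,z])-p0)*100,2),*np.round(r,3),claw)])
def yaw(s): v=q(s).apply([1,0,0]);return np.arctan2(v[1],v[0])
E
python3 - <<'E'
from h import *
f=np.load("first.npz")
T={k[2:]:f[k] for k in f if k[0]=="t"};S={k[2:]:f[k] for k in f if k[0]=="s"}
P=pts(T)
g=T["color"].min(2)
m=(g>200)&(P[...,2]>.15)&(P[...,2]<.17); m[:,:215]=0;m[:,310:]=0;m[:262]=0;m[279:]=0
vu=np.argwhere(m)
c,w,a=cv2.minAreaRect(vu[:,::-1].astype(np.float32));print(c,w,a)
bp=cv2.boxPoints((c,w,a));print([onz(T,*k,.162).round(4) for k in bp],onz(T,*c,.162))
# hook bar: bright pixels, onto z=.145+~
m=(g>100)&(P[...,2]>.138)&(P[...,2]<.16);m[:,:190]=0;m[:,246:]=0;m[:225]=0;m[262:]=0
vu=np.argwhere(m).astype(float);X=np.array([onz(T,u,v,.147) for v,u in vu])[:,:2]
k=X.mean(0);d=np.linalg.svd(X-k)[2][0];d*=np.sign(d[1]);pr=(X-k)@d
print("bar",k,d,k+d*pr.max(),np.arctan2(d[0],d[1]))
s=read_state();print(yaw(s));rows([(.42,-.35,.28,.9),(.5,-.1,.28,1.4)],0)
E
```

```text
(260.0, 271.5) (5.0, 74.0) 90.0
[array([0.4935, 0.312 , 0.162 ]), array([0.4896, 0.1649, 0.162 ]), array([0.4798, 0.1651, 0.162 ]), array([0.4836, 0.3121, 0.162 ])] [0.48661496 0.2385099  0.162     ]
bar [0.53762394 0.31548442] [0.28221361 0.95935159] [0.55297374 0.36766423] 0.28610072966075123
0.33579377804418853
[28.11, -15.56, -4.92, -0.002, -0.001, -0.564, 0.0]
[43.9, -36.53, -4.87, -0.002, -0.001, -1.064, 0.0]
```

```bash
cat >> h.py <<'E'
def chain(wp,claw,p0=None,tol=2,head=True):
    """wp: poses (x,y,z,yaw) one per row, 5 per call; prints rows for successive calls, frame renewed at each"""
    s=read_state();R0=q(s);p=s["tool_pos"]
    for i,(x,y,z,w) in enumerate(wp):
        Rt=Ro.from_matrix(np.array([[np.cos(w),np.sin(w),0],[np.sin(w),-np.cos(w),0],[0,0,-1]]).T)
        if i%5==0: print("call")
        r=(R0.inv()*Rt).as_rotvec();d=R0.inv().apply(np.array([x,y,z])-p)*100
        print(" ",[float(k) for k in (*np.round(d,tol),*np.round(r,3),claw)])
        if i%5==4: R0=Rt;p=np.array([x,y,z])
def path(K,n):
    K=np.array(K,float);L=np.r_[0,np.cumsum(np.linalg.norm(np.diff(K[:,:3],axis=0),axis=1))]
    t=np.linspace(0,L[-1],n+1)[1:];return [tuple(np.interp(k,L,K[:,j]) for j in range(4)) for k in t]
E
python3 - <<'E'
from h import *
chain(path([(.206,-.59,.231,.336),(.46,-.30,.25,1.2),(.52,0,.25,2.),(.5165,.3525,.24,2.855)],20),0,tol=1)
E
```

```text
call
  [4.5, -2.5, -0.3, -0.002, -0.0, -0.117, 0.0]
  [9.1, -5.1, -0.6, -0.002, -0.001, -0.234, 0.0]
  [13.6, -7.7, -0.8, -0.002, -0.001, -0.351, 0.0]
  [18.1, -10.2, -1.1, -0.002, -0.001, -0.468, 0.0]
  [22.7, -12.8, -1.3, -0.002, -0.001, -0.585, 0.0]
call
  [5.2, 0.4, -0.3, 0.0, 0.0, -0.117, 0.0]
  [10.4, 0.7, -0.5, 0.0, 0.0, -0.234, 0.0]
  [15.3, -0.5, -0.6, 0.0, 0.0, -0.363, 0.0]
  [20.0, -2.8, -0.6, 0.0, 0.0, -0.499, 0.0]
  [24.7, -5.1, -0.6, 0.0, 0.0, -0.636, 0.0]
call
  [5.1, 1.0, 0.0, 0.0, 0.0, -0.137, 0.0]
  [10.3, 1.9, 0.0, 0.0, 0.0, -0.273, 0.0]
  [15.4, 2.9, 0.0, 0.0, 0.0, -0.41, 0.0]
  [20.6, 3.0, 0.1, 0.0, 0.0, -0.539, 0.0]
  [25.8, 2.9, 0.3, 0.0, 0.0, -0.665, 0.0]
call
  [4.2, 3.1, 0.1, 0.0, 0.0, -0.127, 0.0]
  [8.4, 6.2, 0.3, 0.0, 0.0, -0.253, 0.0]
  [12.6, 9.4, 0.4, 0.0, 0.0, -0.38, 0.0]
  [16.7, 12.5, 0.6, 0.0, 0.0, -0.507, 0.0]
  [20.9, 15.6, 0.7, 0.0, 0.0, -0.633, 0.0]
```

carry_out(motion=[[4.5,-2.5,-0.3,0,0,-0.117,0],[9.1,-5.1,-0.6,0,0,-0.234,0],[13.6,-7.7,-0.8,0,0,-0.351,0],[18.1,-10.2,-1.1,0,0,-0.468,0],[22.7,-12.8,-1.3,0,0,-0.585,0]], force=60)

```text
time: 0.72
tool_pos: [0.3789, -0.393, 0.2441]
tool_rot: [-0.0, 0.895, 0.446, 0.0]
contact_force: [0.9, -0.8, -0.8]
gripper_width: -0.002
grip_force: 0.0
```

carry_out(motion=[[5.2,0.4,-0.3,0,0,-0.117,0],[10.4,0.7,-0.5,0,0,-0.234,0],[15.3,-0.5,-0.6,0,0,-0.363,0],[20.0,-2.8,-0.6,0,0,-0.499,0],[24.7,-5.1,-0.6,0,0,-0.636,0]])

```text
time: 1.35
tool_pos: [0.4871, -0.1651, 0.25]
tool_rot: [-0.0, 0.71, 0.704, -0.0]
contact_force: [1.3, -0.1, -0.5]
gripper_width: 0.003
grip_force: 0.0
```

carry_out(motion=[[5.1,1.0,0,0,0,-0.137,0],[10.3,1.9,0,0,0,-0.273,0],[15.4,2.9,0,0,0,-0.41,0],[20.6,3.0,0.1,0,0,-0.539,0],[25.8,2.9,0.3,0,0,-0.665,0]])

```text
time: 1.98
tool_pos: [0.5195, 0.0924, 0.247]
tool_rot: [-0.0, 0.442, 0.897, -0.0]
contact_force: [1.0, 0.8, -0.7]
gripper_width: 0.001
grip_force: 0.0
```

carry_out(motion=[[4.2,3.1,0.1,0,0,-0.127,0],[8.4,6.2,0.3,0,0,-0.253,0],[12.6,9.4,0.4,0,0,-0.38,0],[16.7,12.5,0.6,0,0,-0.507,0],[20.9,15.6,0.7,0,0,-0.633,0]])

```text
time: 2.6
tool_pos: [0.5166, 0.353, 0.2397]
tool_rot: [-0.0, 0.141, 0.99, -0.0]
contact_force: [-0.2, 0.2, 0.7]
gripper_width: 0.001
grip_force: 0.0
```

```bash
python3 - <<'E'
from h import *
s=read_state();print(s["tool_pos"],yaw(s),s["joints"])
c=camera("wrist");cv2.imwrite("pics/w1.png",c["color"])
print(c["intrinsics"],-c["R"].T@c["t"],c["R"][2])
K=c["intrinsics"]
def proj(X):
    p=c["R"]@np.array(X)+c["t"];r=np.hypot(p[0],p[1]);th=np.arctan2(r,p[2]);return K[:2,2]+K[0,0]*th*p[:2]/r
b=np.array([.282,.959,0]);H=np.array([.519,.2476,.145])
for n,X in dict(hinge=H,tip=H+.125*b,mid=H+.08*b,tcp=s["tool_pos"],edge=[.4935,.312,.162]).items():print(n,proj(X).round(0))
E
```

```text
[0.5165575  0.35298295 0.23971165] 2.8590415636529567 [ 4.21181206e-01  5.19954892e-01  1.42101450e+00 -1.95551611e-04
  1.20165114e+00 -8.66993646e-01]
[[309.70691629   0.         322.18655552]
 [  0.         309.70691629 197.004832  ]
 [  0.           0.           1.        ]] [0.44349126 0.37328573 0.38292431] [ 0.28595986 -0.08285349 -0.95465295]
hinge [209. 233.]
tip [352. 235.]
mid [299. 235.]
tcp [324. 254.]
edge [262. 192.]
```

View pics/w1.png

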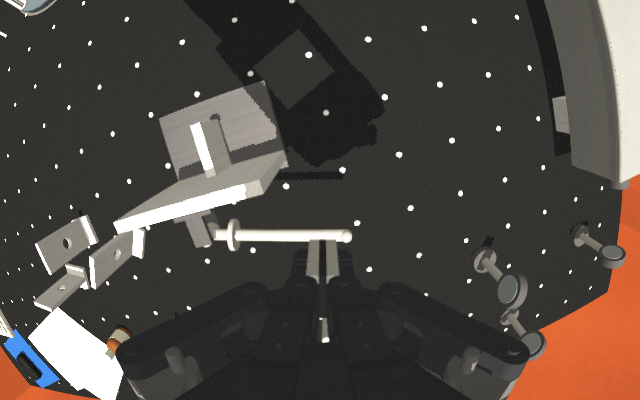

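The wrist view agrees with the calibration: collar (232,235), bar tip (350,236), board corner (264,192). The shut finger is behind the bar, on the robot's side. Next I descend and push.

```bash
cat >> h.py <<'E'
H=np.array([.519,.2476])
def F(th,off,r=.1,z=.13):
    b=np.array([np.sin(th),np.cos(th)]);n=np.array([np.cos(th),-np.sin(th)]);x,y=H+r*b-off*n;return (x,y,z,np.pi-th)
E
python3 - <<'E'
from h import *
t=.286
W=[F(t,.032,z=.20),F(t,.032,z=.155),F(t,.032),F(t,.032),F(t,.022)]+[F(t,.018),F(t+.03,.016),F(t+.12,.016),F(t+.22,.016),F(t+.32,.016)]
W+=[F(a,.016) for a in np.linspace(.606,1.406,9)[1:]]+[F(1.406,.016)]*2
chain(W,0,tol=2)
E
```

```text
call
  [-0.24, -0.7, 3.97, 0.006, -0.001, 0.01, 0.0]
  [-0.24, -0.72, 8.47, 0.006, -0.001, 0.01, 0.0]
  [-0.25, -0.74, 10.97, 0.006, -0.001, 0.01, 0.0]
  [-0.25, -0.74, 10.97, 0.006, -0.001, 0.01, 0.0]
  [-1.25, -0.75, 10.97, 0.006, -0.001, 0.01, 0.0]
call
  [-0.4, -0.0, 0.0, 0.0, 0.0, 0.0, 0.0]
  [-0.9, 0.04, 0.0, 0.0, 0.0, 0.03, 0.0]
  [-1.81, 0.12, 0.0, 0.0, 0.0, 0.12, 0.0]
  [-2.82, 0.11, 0.0, 0.0, 0.0, 0.22, 0.0]
  [-3.83, -0.0, 0.0, 0.0, 0.0, 0.32, 0.0]
call
  [-1.01, 0.11, 0.0, 0.0, 0.0, 0.1, 0.0]
  [-2.02, 0.12, 0.0, 0.0, 0.0, 0.2, 0.0]
  [-3.03, 0.03, 0.0, 0.0, 0.0, 0.3, 0.0]
  [-4.02, -0.17, 0.0, 0.0, 0.0, 0.4, 0.0]
  [-4.99, -0.46, 0.0, 0.0, 0.0, 0.5, 0.0]
call
  [-1.01, 0.11, 0.0, 0.0, 0.0, 0.1, 0.0]
  [-2.02, 0.12, 0.0, 0.0, 0.0, 0.2, 0.0]
  [-3.03, 0.03, 0.0, 0.0, 0.0, 0.3, 0.0]
  [-3.03, 0.03, 0.0, 0.0, 0.0, 0.3, 0.0]
  [-3.03, 0.03, 0.0, 0.0, 0.0, 0.3, 0.0]
```

carry_out(motion=[[-0.24,-0.7,4,0.006,-0.001,0.01,0],[-0.24,-0.72,8.5,0.006,-0.001,0.01,0],[-0.25,-0.74,11,0.006,-0.001,0.01,0],[-0.25,-0.74,11,0.006,-0.001,0.01,0],[-0.25,-0.74,11,0.006,-0.001,0.01,0]])

```text
time: 3.28
tool_pos: [0.5181, 0.3438, 0.1311]
tool_rot: [0.001, 0.148, 0.989, -0.003]
contact_force: [0.8, 0.2, -0.0]
gripper_width: -0.001
grip_force: 0.0
```

```bash
python3 - <<'E'
from h import *
s=read_state();print(s["tool_pos"],yaw(s),s["contact_force"],F(.286,.032),abs(s["qvel"]).max())
t=.286
chain([F(t,.022),F(t,.018),F(t+.03,.016),F(t+.07,.016),F(t+.12,.016)],0)
E
```

```text
[0.51805884 0.34383063 0.13114758] 2.8445787308068726 [ 0.84588844  0.23338793 -0.02693245] (np.float64(0.5165115367274197), np.float64(0.35256574465291535), 0.13, 2.855592653589793) 0.019774395348478566
call
  [-0.6, 0.8, 0.11, -0.005, 0.002, -0.011, 0.0]
  [-1.0, 0.81, 0.11, -0.005, 0.002, -0.011, 0.0]
  [-1.5, 0.85, 0.11, -0.005, 0.002, 0.019, 0.0]
  [-1.9, 0.9, 0.11, -0.005, 0.002, 0.059, 0.0]
  [-2.4, 0.94, 0.12, -0.005, 0.002, 0.109, 0.0]
```

carry_out(motion=[[-0.6,0.8,0.1,-0.005,0.002,-0.01,0],[-1.0,0.8,0.1,-0.005,0.002,-0.01,0],[-1.5,0.85,0.1,-0.005,0.002,0.02,0],[-1.9,0.9,0.1,-0.005,0.002,0.06,0],[-2.4,0.95,0.1,-0.005,0.002,0.11,0]])

```text
time: 3.9
tool_pos: [0.5414, 0.3469, 0.13]
tool_rot: [-0.002, 0.203, 0.979, 0.0]
contact_force: [-4.8, 3.6, 2.5]
gripper_width: -0.001
grip_force: 3.0
```

carry_out(motion=[[-0.8,0.1,0,0,0,0.08,0],[-1.6,0.12,0,0,0,0.16,0],[-2.4,0.1,0,0,0,0.24,0],[-3.2,0,0,0,0,0.32,0],[-4.0,-0.15,0,0,0,0.4,0]])

```text
time: 4.53
tool_pos: [0.5784, 0.3304, 0.13]
tool_rot: [-0.002, 0.394, 0.919, 0.001]
contact_force: [-3.7, 5.1, 2.2]
gripper_width: -0.001
grip_force: 3.0
```

```bash
python3 - <<'E'
from h import *
s=read_state();t=.286+.12+.4;print(s["tool_pos"],yaw(s),s["contact_force"],F(t,.016),abs(s["qvel"]).max())
E
```

```text
[0.57838694 0.33038881 0.13002141] 2.3311383139154422 [-3.68021297  5.11702749  2.22463319] (np.float64(0.5800740984432368), np.float64(0.32838338009359247), 0.13, 2.335592653589793) 0.555818559708607
```

carry_out(motion=[[-0.8,0.1,0,0,0,0.08,0],[-1.6,0.12,0,0,0,0.16,0],[-2.4,0.1,0,0,0,0.24,0],[-3.2,0,0,0,0,0.32,0],[-4.0,-0.15,0,0,0,0.4,0]])

```text
time: 5.15
tool_pos: [0.606, 0.3008, 0.1301]
tool_rot: [-0.001, 0.569, 0.822, 0.001]
contact_force: [-0.8, 5.9, 1.4]
gripper_width: -0.002
grip_force: 3.0
```

carry_out(motion=[[-0.8,0.1,0,0,0,0.08,0],[-1.6,0.12,0,0,0,0.16,0],[-2.4,0.1,0,0,0,0.24,0],[-2.4,0.1,0,0,0,0.24,0],[-2.4,0.1,0,0,0,0.24,0]])

```text
time: 5.78
tool_pos: [0.6162, 0.2775, 0.13]
tool_rot: [0.0, 0.662, 0.75, 0.001]
contact_force: [0.8, 3.8, 1.7]
gripper_width: -0.003
grip_force: 2.3
```

```bash
python3 - <<'E'
from h import *
s=read_state();t=1.446;print(s["tool_pos"],yaw(s),s["contact_force"],F(t,.016),F(1.597,.016),abs(s["qvel"]).max())
chain([F(1.597,.016)],0)
E
```

```text
[0.61623494 0.27749237 0.13001399] 1.6954368357452736 [0.7578314  3.81952026 1.71935154] (np.float64(0.6162307416076667), np.float64(0.275922833305006), 0.13, 1.6955926535897932) (np.float64(0.619384881133397), np.float64(0.26097443979513757), 0.13, 1.5445926535897931) 0.004713817808294766
call
  [-1.68, 0.11, 0.0, 0.002, -0.001, 0.151, 0.0]
```

carry_out(motion=[[-0.4,0.03,0,0,0,0.04,0],[-0.8,0.07,0,0,0,0.08,0],[-1.2,0.1,0,0,0,0.12,0],[-1.5,0.1,0,0,0,0.15,0],[-1.5,0.1,0,0,0,0.15,0]])

```text
time: 6.4
tool_pos: [0.6196, 0.2626, 0.13]
tool_rot: [0.001, 0.716, 0.698, 0.001]
contact_force: [2.4, 4.4, 1.0]
gripper_width: -0.001
grip_force: 2.5
```

carry_out(motion=[[-0.05,0,0,0,0,0,0],[-0.1,0,0,0,0,0,0],[-0.15,0,0,0,0,0,0],[-0.2,0,0,0,0,0,0],[-0.2,0,0,0,0,0,0]])

```text
time: 7.02
tool_pos: [0.6196, 0.2611, 0.1301]
tool_rot: [0.0, 0.716, 0.698, 0.002]
contact_force: [2.2, 6.1, 1.4]
gripper_width: 0.002
grip_force: 3.0
```

carry_out(motion=[[-0.05,0,0,0,0,0,0],[-0.1,0,0,0,0,0,0],[-0.15,0,0,0,0,0,0],[-0.2,0,0,0,0,0,0],[-0.2,0,0,0,0,0,0]])

```text
time: 7.65
tool_pos: [0.6197, 0.2607, 0.1301]
tool_rot: [-0.0, 0.716, 0.698, 0.003]
contact_force: [2.7, 9.8, 0.2]
gripper_width: -0.0
grip_force: 4.8
```

carry_out(motion=[[-0.1,0,0,0,0,0,0],[-0.2,0,0,0,0,0,0],[-0.3,0,0,0,0,0,0],[-0.35,0,0,0,0,0,0],[-0.35,0,0,0,0,0,0]])

```text
time: 8.28
tool_pos: [0.6197, 0.2604, 0.1302]
tool_rot: [-0.002, 0.716, 0.698, 0.005]
contact_force: [2.1, 17.7, -0.3]
gripper_width: -0.003
grip_force: 8.7
```

carry_out(motion=[[0,0,0,0,0,0,0],[0,0,0,0,0,0,0],[0,0,0,0,0,0,0],[0,0,0,0,0,0,0],[0,0,0,0,0,0,0]])

```text
time: 8.9
tool_pos: [0.6197, 0.2604, 0.1302]
tool_rot: [-0.002, 0.716, 0.698, 0.005]
contact_force: [3.2, 17.9, -0.3]
gripper_width: 0.002
grip_force: 8.6
```

carry_out(motion=[[1.0,0,0,0,0,0,0],[3.0,0,0,0,0,0,0],[3.0,0,-4,0,0,0,0],[3.0,0,-9,0,0,0,0],[3.0,0,-12,0,0,0,0]])

```text
time: 9.52
tool_pos: [0.6195, 0.2846, 0.2518]
tool_rot: [0.001, 0.716, 0.698, 0.0]
contact_force: [-0.3, -0.8, 0.2]
gripper_width: 0.003
grip_force: 0.0
```

```bash
python3 - <<'E'
from h import *
s=read_state();print(s["tool_pos"],yaw(s),s["contact_force"],s["time"])
c=camera("top");cv2.imwrite("pics/t2.png",cv2.resize(c["color"][150:320,150:490],None,fx=2.3,fy=2.3))
np.savez("t2.npz",**c)
P=pts(c);g=c["color"].min(2)
# bar out: rays on z=.147
m=(g>100)&(P[...,2]>.138)&(P[...,2]<.16);m[262:]=0;m[:,:225]=0;m[:,300:]=0;m[:180]=0
print(m.sum(),np.argwhere(m).min(0),np.argwhere(m).max(0))
K=[(.576,-.155,.25,1.23)]
# target plate top edge
Q=P[200:240,415:462].reshape(-1,3);vu=np.argwhere((P[...,2]>.095)&(P[...,2]<.125));vu=vu[(vu[:,0]>195)&(vu[:,0]<245)&(vu[:,1]>412)&(vu[:,1]<465)]
cc,w,a=cv2.minAreaRect(vu[:,::-1].astype(np.float32));b=np.array([onz(c,*k,.112) for k in cv2.boxPoints((cc,w,a))]);print(b.round(4),onz(c,*cc,.112))
sp=path([tuple(s["tool_pos"])+(yaw(s),),(.575,-.148,.25,1.225)],10);chain(sp,5,tol=1)
E
```

```text
[0.61947056 0.2845856  0.25175663] 1.5449769484178473 [-0.3032207  -0.76080571  0.23094936] 9.525
120 [194 255] [222 259]
[[ 0.5805 -0.1157  0.112 ]
 [ 0.5887 -0.1188  0.112 ]
 [ 0.5705 -0.169   0.112 ]
 [ 0.5623 -0.1659  0.112 ]] [ 0.57548102 -0.14232711  0.112     ]
call
  [-4.4, -0.5, 0.4, 0.008, -0.001, 0.032, 5.0]
  [-8.7, -0.9, 0.4, 0.008, -0.001, 0.064, 5.0]
  [-13.1, -1.2, 0.5, 0.008, -0.001, 0.096, 5.0]
  [-17.4, -1.5, 0.5, 0.008, -0.001, 0.128, 5.0]
  [-21.7, -1.9, 0.5, 0.008, -0.002, 0.16, 5.0]
call
  [-4.3, 0.4, 0.0, 0.0, 0.0, 0.032, 5.0]
  [-8.7, 0.7, 0.0, 0.0, 0.0, 0.064, 5.0]
  [-13.0, 1.1, 0.1, 0.0, 0.0, 0.096, 5.0]
  [-17.3, 1.4, 0.1, 0.0, 0.0, 0.128, 5.0]
  [-21.7, 1.8, 0.1, 0.0, 0.0, 0.16, 5.0]
```

carry_out(motion=[[-4.4,-0.5,0.4,0,0,0.032,5],[-8.7,-0.9,0.4,0,0,0.064,5],[-13.1,-1.2,0.4,0,0,0.096,5],[-17.4,-1.5,0.4,0,0,0.128,5],[-21.7,-1.9,0.4,0,0,0.16,5]])

```text
time: 10.2
tool_pos: [0.5936, 0.0665, 0.2448]
tool_rot: [-0.0, 0.77, 0.638, -0.001]
contact_force: [1.0, 0.2, 0.0]
gripper_width: 0.583
grip_force: 0.0
```

carry_out(motion=[[-5.4,0.45,0,0,0,0.04,5],[-10.9,0.9,0,0,0,0.08,5],[-16.3,1.35,0,0,0,0.12,5],[-21.7,1.8,0,0,0,0.16,5],[-21.7,1.8,0,0,0,0.16,5]])

```text
time: 10.82
tool_pos: [0.5712, -0.1527, 0.245]
tool_rot: [0.0, 0.82, 0.573, -0.001]
contact_force: [-0.1, 1.4, -0.8]
gripper_width: 0.586
grip_force: 0.0
```

```bash
cat >> h.py <<'E'
def proj(c,X):
    K=c["intrinsics"];p=c["R"]@np.array(X)+c["t"];r=np.hypot(p[0],p[1]);th=np.arctan2(r,p[2]);return K[:2,2]+K[0,0]*th*p[:2]/r
def wonz(c,u,v,z):
    K=c["intrinsics"];d=np.array([u,v])-K[:2,2];r=np.hypot(*d);th=r/K[0,0]
    ray=c["R"].T@np.r_[np.sin(th)*d/r,np.cos(th)];o=-c["R"].T@c["t"];return o+ray*(z-o[2])/ray[2]
E
python3 - <<'E'
from h import *
c=camera("wrist");c=camera("wrist");cv2.imwrite("pics/w2.png",c["color"]);np.savez("w2.npz",**c)
s=read_state();print(s["tool_pos"],yaw(s),s["joints"][5],abs(s["qvel"]).max(),q(s).apply([0,0,1]))
for X in [[.5846,-.1172,.112],[.5664,-.1675,.112],[.5755,-.1423,.055]]:print(proj(c,X).round(1))
E
```

```text
[ 0.57119481 -0.14886993  0.24495467] 1.2234810064305397 -0.0958962241476052 0.03483300016029916 [-2.66783196e-03  1.78293911e-04 -9.99996425e-01]
[323.5 147.2]
[323.5 203.8]
[323.3 164. ]
```

View pics/w2.png

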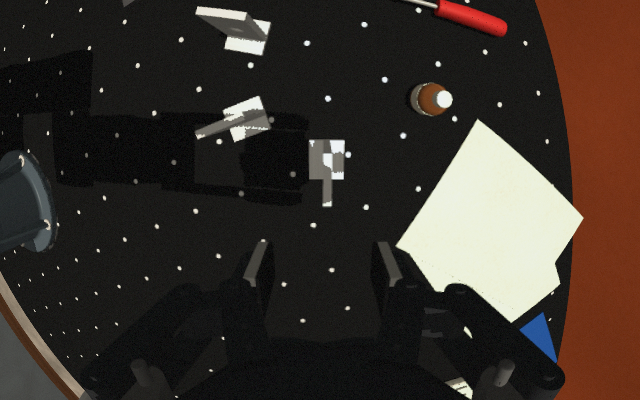

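View pics/t2.png

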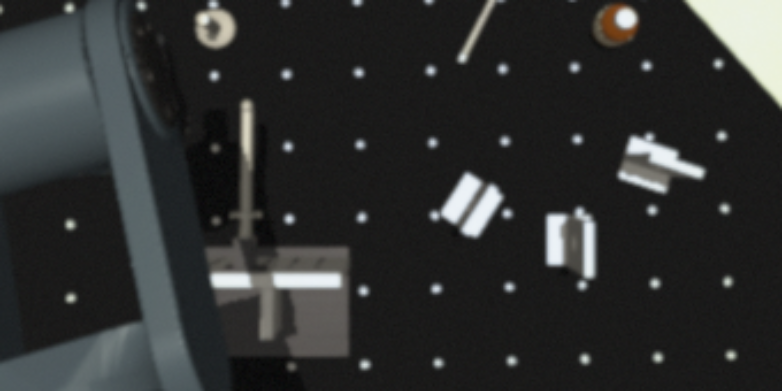

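The plate sits upright between the finger directions. Its far top edge runs down to (327,206) and it is aligned with the tool; the hook is fully out in the top view.

```bash
python3 - <<'E'
from h import *
c=dict(np.load("w2.npz"));g=c["color"].min(2)
for r in (190,197,202,205,207,209):
    k=np.where(g[r,310:345]>70)[0]+310;print(r,(k.min(),k.max()) if len(k) else None)
e=wonz(c,327,206.5,.112);print("end",e)
w=1.224;d=np.array([np.cos(w),np.sin(w)]);print("centre",e[:2]+.025*d)
t=(e[:2]+.025*d+np.array([.5755,-.1423]))/2;t=e[:2]*.6+.6*.025*d+np.array([.5755,-.1423])*.4;print(t)
chain([(t[0],t[1],.2,w),(t[0],t[1],.15,w),(t[0],t[1],.11,w),(t[0],t[1],.085,w)],5)
E
```

```text
190 (np.int64(323), np.int64(331))
197 (np.int64(323), np.int64(330))
202 (np.int64(323), np.int64(331))
205 (np.int64(322), np.int64(331))
207 None
209 None
end [ 0.56862538 -0.17113345  0.112     ]
centre [ 0.57712255 -0.14762179]
[ 0.57647353 -0.14549307]
call
  [0.5, 0.39, 4.49, -0.003, 0.001, -0.001, 5.0]
  [0.5, 0.41, 9.49, -0.003, 0.001, -0.001, 5.0]
  [0.51, 0.42, 13.49, -0.003, 0.001, -0.001, 5.0]
  [0.51, 0.42, 15.99, -0.003, 0.001, -0.001, 5.0]
```

carry_out(motion=[[0.5,0.4,4.5,-0.003,0,0,5],[0.5,0.4,9.5,-0.003,0,0,5],[0.5,0.4,13.5,-0.003,0,0,5],[0.5,0.4,16.1,-0.003,0,0,5],[0.5,0.4,16.1,-0.003,0,0,5]])

```text
time: 11.55
tool_pos: [0.5754, -0.1428, 0.0823]
tool_rot: [-0.001, 0.818, 0.576, -0.001]
contact_force: [-0.2, 0.4, -0.6]
gripper_width: 0.59
grip_force: 0.0
```

carry_out(motion=[[0,0,0,0,0,0,2.0],[0,0,0,0,0,0,1.4],[0,0,0,0,0,0,1.0],[0,0,0,0,0,0,0.5],[0,0,0,0,0,0,0.4]], force=70)

```text
time: 12.18
tool_pos: [0.5778, -0.1458, 0.0859]
tool_rot: [0.002, 0.818, 0.575, 0.001]
contact_force: [-0.0, 1.3, 7.2]
gripper_width: 0.078
grip_force: 69.4
```

carry_out(motion=[[0,0,0,0,0,0,0.3],[0,0,0,0,0,0,0],[0,0,0,0,0,0,0],[0,0,0,0,0,0,0],[0,0,0,0,0,0,0]])

```text
time: 12.8
tool_pos: [0.5778, -0.1458, 0.0859]
tool_rot: [0.002, 0.818, 0.575, 0.001]
contact_force: [0.3, 0.6, 6.8]
gripper_width: 0.081
grip_force: 69.4
```

```bash
python3 - <<'E'
from h import *
s=read_state();p=s["tool_pos"];w=yaw(s);print(p,w)
W=[(p[0],p[1],z,w) for z in (.1,.13,.175,.22,.25)]
W+=path([(p[0],p[1],.25,w),(.66,0,.25,1.4),(.69,.243,.25,1.544)],9);W+=[W[-1]]
chain(W,0,tol=1)
E
```

```text
[ 0.57781135 -0.14577198  0.08587162] 1.224542550329899
call
  [-0.0, 0.0, -1.4, 0.004, 0.001, 0.0, 0.0]
  [-0.0, 0.0, -4.4, 0.004, 0.001, 0.0, 0.0]
  [-0.0, 0.0, -8.9, 0.004, 0.001, 0.0, 0.0]
  [-0.0, 0.1, -13.4, 0.004, 0.001, 0.0, 0.0]
  [-0.0, 0.1, -16.4, 0.004, 0.001, 0.0, 0.0]
call
  [4.5, 0.8, 0.0, 0.0, 0.0, -0.048, 0.0]
  [9.0, 1.5, 0.0, 0.0, 0.0, -0.096, 0.0]
  [13.5, 2.3, 0.0, 0.0, 0.0, -0.144, 0.0]
  [18.0, 2.4, 0.0, 0.0, 0.0, -0.185, 0.0]
  [22.5, 1.4, 0.0, 0.0, 0.0, -0.212, 0.0]
call
  [4.6, -0.1, 0.0, 0.0, 0.0, -0.027, 0.0]
  [9.2, -0.1, 0.0, 0.0, 0.0, -0.054, 0.0]
  [13.7, -0.2, 0.0, 0.0, 0.0, -0.081, 0.0]
  [18.3, -0.2, 0.0, 0.0, 0.0, -0.108, 0.0]
  [18.3, -0.2, 0.0, 0.0, 0.0, -0.108, 0.0]
```

carry_out(motion=[[0,0,-1.4,0,0,0,0],[0,0,-4.4,0,0,0,0],[0,0,-8.9,0,0,0,0],[0,0,-13.4,0,0,0,0],[0,0,-16.6,0,0,0,0]])

```text
time: 13.42
tool_pos: [0.5769, -0.1454, 0.2532]
tool_rot: [0.002, 0.818, 0.575, 0.001]
contact_force: [0.4, -0.2, -1.6]
gripper_width: 0.081
grip_force: 68.4
```

carry_out(motion=[[4.5,0.8,0,0,0,-0.048,0],[9,1.5,0,0,0,-0.096,0],[13.5,2.3,0,0,0,-0.144,0],[18,2.4,0,0,0,-0.185,0],[22.5,1.4,0,0,0,-0.212,0]])

```text
time: 14.05
tool_pos: [0.6667, 0.0627, 0.2504]
tool_rot: [0.001, 0.753, 0.658, 0.0]
contact_force: [0.8, 0.7, -2.5]
gripper_width: 0.079
grip_force: 68.4
```

carry_out(motion=[[4.6,-0.1,0,0,0,-0.027,0],[9.2,-0.1,0,0,0,-0.054,0],[13.7,-0.2,0,0,0,-0.081,0],[18.3,-0.2,0,0,0,-0.108,0],[18.3,-0.2,0,0,0,-0.108,0]])

```text
time: 14.68
tool_pos: [0.6878, 0.2472, 0.2498]
tool_rot: [0.001, 0.715, 0.7, 0.0]
contact_force: [0.3, -0.6, -1.4]
gripper_width: 0.079
grip_force: 68.5
```

```bash
python3 - <<'E'
from h import *
c=camera("wrist");d=camera("side");s=read_state();print(s["time"],s["tool_pos"],yaw(s),abs(s["qvel"]).max(),s["contact_force"],s["gripper_width"],q(s).apply([0,0,1]))
np.savez("w3.npz",**c);np.savez("s3.npz",**d)
im=np.zeros((560,800,3),np.uint8)
K=d["intrinsics"]
def pj(X):p=d["R"]@np.array(X)+d["t"];return (K@p/p[2])[:2]
hp=pj(s["tool_pos"]-[0,0,.031]);print("hole side",hp,"wrist tip",proj(c,[.519+.125,.2476-.0033,.145]),"hole wrist",proj(c,s["tool_pos"]-[0,0,.031]),"side tip",pj([.519+.125,.2476-.0033,.145]),"hinge",pj([.519,.2476,.145]))
u,v=hp.astype(int);cr=d["color"][max(v-70,0):v+70,max(u-100,0):u+100];print("crop org",u-100,v-70)
im[:280,:400]=cv2.resize(cr,(400,280),interpolation=cv2.INTER_CUBIC);im[:280,400:]=cv2.resize(c["color"][120:400,120:520],(400,280))
cv2.imwrite("pics/m3.png",im[:280])
E
```

```text
14.775 [0.68803123 0.24341435 0.24979837] 1.5457567605353255 0.03108832592725146 [ 0.51255146 -0.13211176 -0.57115677] 0.07988358414643361 [ 6.81882181e-04 -2.75924180e-03 -9.99995961e-01]
hole side [254.4308499  188.83836602] wrist tip [270.27692172 198.79858032] hole wrist [322.52940993 235.11061033] side tip [277.75924698 227.81994606] hinge [337.17689379 253.84907716]
crop org 154 118
```

View pics/m3.png

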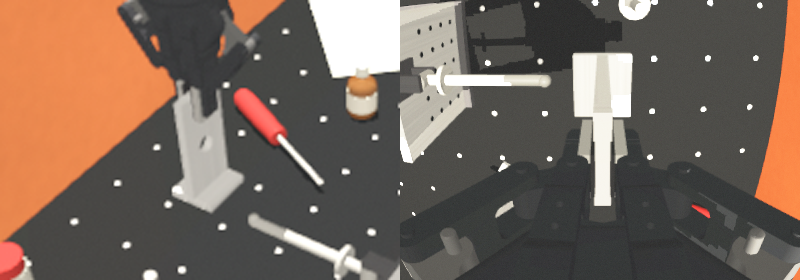

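In the side half, the plate hangs upright in the fingers, with its hole at about (257,189) in the full image. In the wrist half the bar tip is at about (270,201), and the foot spans rows 174–238.

```bash
python3 - <<'E'
from h import *
c=dict(np.load("w3.npz"));d=dict(np.load("s3.npz"));g=c["color"].min(2).astype(int)
tp=np.array([.6880,.2434,.2498]);zt=tp[2]-.031-.055+.008
for col in (298,303,340,346):
    k=np.where(g[165:250,col]>130)[0]+165
    a,b=k.min()-.5,k.max()+.5;A,B=wonz(c,col,a,zt),wonz(c,col,b,zt);print("foot",col,a,b,A.round(4),B.round(4),"len",np.hypot(*(A-B)[:2]).round(4),((A+B)/2).round(4))
for row in (185,220,232):
    k=np.where(g[row,285:360]>130)[0]+285;A,B=wonz(c,k.min()-.5,row,zt),wonz(c,k.max()+.5,row,zt);print("foot x",row,k.min(),k.max(),((A+B)/2).round(4),(B-A)[0])
for col in (215,225,240,252,260,267):
    k=np.where(g[185:215,col]>120)[0]+185;print("bar",col,k.min(),k.max(),wonz(c,col,(k.min()+k.max())/2,.145).round(4), wonz(c,col,(k.min()+k.max())/2,.148).round(4))
k=np.where(g[201,200:290]>120)[0]+200;print("tip col",k.max(),wonz(c,k.max()+.5,201,.149))
# hole in side view
gs=d["color"].astype(int).sum(2)[175:205,240:275];print(gs//3)
for X in [(257,189)]:
    o,r=ray(d,*X);P=o+r*((tp[0]-.004)-o[0])/r[0];print(P)
E
```

```text
foot 298 172.5 236.5 [0.6708 0.2725 0.1718] [0.6685 0.2213 0.1718] len 0.0513 [0.6696 0.2469 0.1718]
foot 303 172.5 249.5 [0.6745 0.2724 0.1718] [0.6719 0.2097 0.1718] len 0.0627 [0.6732 0.2411 0.1718]
foot 340 172.5 249.5 [0.7015 0.2719 0.1718] [0.7015 0.2091 0.1718] len 0.0627 [0.7015 0.2405 0.1718]
foot 346 172.5 236.5 [0.706  0.2718 0.1718] [0.7062 0.2205 0.1718] len 0.0513 [0.7061 0.2461 0.1718]
foot x 185 293 351 [0.6882 0.2627 0.1718] 0.04374485350015889
foot x 220 293 350 [0.6872 0.2348 0.1718] 0.04461659685822439
foot x 232 294 350 [0.6874 0.2247 0.1718] 0.04450686601410336
bar 215 195 205 [0.5941 0.2442 0.145 ] [0.5953 0.2451 0.148 ]
bar 225 195 205 [0.6035 0.244  0.145 ] [0.6045 0.245  0.148 ]
bar 240 195 205 [0.6172 0.2437 0.145 ] [0.6181 0.2447 0.148 ]
bar 252 195 205 [0.6279 0.2435 0.145 ] [0.6287 0.2445 0.148 ]
bar 260 195 205 [0.635  0.2434 0.145 ] [0.6356 0.2444 0.148 ]
bar 267 195 206 [0.6411 0.2428 0.145 ] [0.6416 0.2438 0.148 ]
tip col 270 [0.64477784 0.24362563 0.149     ]
[[ 69 143 186 ...  71  61  55]
 [ 70 126 183 ...  69  71  70]
 [ 71 127 183 ...  70  69  70]
 ...
 [ 70  70  70 ...  70  69  71]
 [ 70  70  70 ... 107  77  70]
 [ 70  70  70 ... 169 142 112]]
[0.684      0.24135905 0.21858718]
```

carry_out(motion=[[-0.2,0,2,0,0,0,0],[-0.4,0,4,0,0,0,0],[-0.45,0,6,0,0,0,0],[-0.45,0,7.2,0,0,0,0],[-0.45,0,7.2,0,0,0,0]])

```text
time: 15.4
tool_pos: [0.6881, 0.2375, 0.1771]
tool_rot: [0.001, 0.717, 0.697, -0.001]
contact_force: [0.8, 0.3, -2.0]
gripper_width: 0.076
grip_force: 68.4
```

```bash
python3 - <<'E'
from h import *
c=dict(np.load("w3.npz"));print("top end",wonz(c,322,325.5,.276))
c=camera("wrist");d=camera("side");s=read_state();tp=s["tool_pos"];print(s["time"],tp,yaw(s),abs(s["qvel"]).max(),s["contact_force"])
np.savez("w4.npz",**c);np.savez("s4.npz",**d);g=c["color"].min(2).astype(int);zt=tp[2]-.078
for col in (294,299,304,338,343,348):
    k=np.where(g[130:250,col]>130)[0]+130
    if len(k):a,b=k.min()-.5,k.max()+.5;A,B=wonz(c,col,a,zt),wonz(c,col,b,zt);print("foot",col,a,b,A.round(4),B.round(4))
for col in (225,240,250,260):
    k=np.where(g[185:215,col]>120)[0]+185;print("bar",col,k.min(),k.max(),wonz(c,col,(k.min()+k.max())/2,.145).round(4))
K=d["intrinsics"]
def pj(X):p=d["R"]@np.array(X)+d["t"];return (K@p/p[2])[:2]
print("hole",pj(tp-[0.004,-.003,.031]),"tip",pj([.644,.2443,.145]))
im=np.zeros((420,800,3),np.uint8)
im[:,:420]=cv2.resize(d["color"][160:260,210:310],(420,420),interpolation=cv2.INTER_CUBIC);im[:280,420:]=c["color"][120:400,140:520]
cv2.imwrite("pics/m4.png",im)
E
```

```text
top end [0.68713188 0.22032642 0.276     ]
15.5 [0.68929709 0.23824322 0.1789434 ] 1.5440803568764812 0.011941561859439365 [ 0.55209592  1.16704728 -1.57568449]
foot 294 172.5 235.5 [0.6684 0.2633 0.1009] [0.6656 0.2132 0.1009]
foot 299 172.5 236.5 [0.672  0.2631 0.1009] [0.6695 0.2123 0.1009]
foot 304 172.5 249.5 [0.6757 0.263  0.1009] [0.6728 0.2009 0.1009]
foot 338 172.5 249.5 [0.7003 0.2624 0.1009] [0.6998 0.2002 0.1009]
foot 343 172.5 249.5 [0.704  0.2623 0.1009] [0.7037 0.2    0.1009]
foot 348 129.5 236.5 [0.7079 0.2935 0.1009] [0.7076 0.2113 0.1009]
bar 225 214 214 [0.6277 0.2483 0.145 ]
bar 240 214 214 [0.6376 0.2482 0.145 ]
bar 250 188 190 [0.6456 0.264  0.145 ]Traceback (most recent call last):
  File "<stdin>", line 9, in <module>
    return umr_minimum(a, axis, None, out, keepdims, initial, where)
ValueError: zero-size array to reduction operation minimum which has no identity
```

carry_out(motion=[[0.2,0,0,0,0,0,0],[0.38,0,0.1,0,0,0,0],[0.38,0,0.1,0,0,0,0],[0.38,0,0.1,0,0,0,0],[0.38,0,0.1,0,0,0,0]])

```text
time: 16.12
tool_pos: [0.6888, 0.2426, 0.1772]
tool_rot: [0.001, 0.716, 0.698, 0.0]
contact_force: [0.0, 0.4, -1.3]
gripper_width: 0.078
grip_force: 68.4
```

```bash
python3 - <<'E'
from h import *
s=read_state();tp=s["tool_pos"];print(s["time"],tp,yaw(s),abs(s["qvel"]).max(),s["contact_force"])
c=camera("wrist");d=camera("side")
np.savez("w4.npz",**c);np.savez("s4.npz",**d);g=c["color"].min(2).astype(int);zt=tp[2]-.078
for col in (296,346):
    k=np.where(g[165:250,col]>130)[0]+165
    if len(k):a,b=k.min()-.5,k.max()+.5;A,B=wonz(c,col,a,zt),wonz(c,col,b,zt);print("foot",col,a,b,A.round(4),B.round(4))
print("pred tip",proj(c,[.644,.2443,.145]),proj(c,[.60,.2455,.145]))
K=d["intrinsics"]
def pj(X):p=d["R"]@np.array(X)+d["t"];return (K@p/p[2])[:2]
print("hole",pj(tp-[0.004,0,.031]),"tip",pj([.644,.2443,.145]))
im=np.zeros((420,800,3),np.uint8)
im[:,:420]=cv2.resize(d["color"][160:260,210:310],(420,420),interpolation=cv2.INTER_CUBIC);im[:280,420:]=c["color"][120:400,140:520]
cv2.imwrite("pics/m4.png",im)
E
```

```text
16.125 [0.6888193  0.24256755 0.17716695] 1.5448766758230246 0.0012549120429279676 [ 0.03575696  0.39724038 -1.32463233]
foot 296 172.5 236.5 [0.6705 0.2679 0.0992] [0.6679 0.2167 0.0992]
foot 346 172.5 236.5 [0.7071 0.267  0.0992] [0.7071 0.2156 0.0992]
pred tip [250.1838459  227.26064852] [186.37959964 225.73672714]
hole [259.91682489 219.27139227] tip [277.75924698 227.81994606]
```

View pics/m4.png

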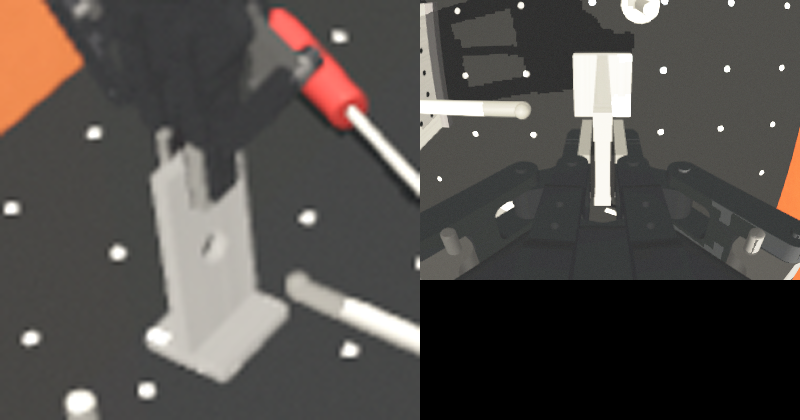

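The hole shows at (260.5,218) in the side image, and I predicted (259.9,219.3). The bar tip is at (278,228) there, and at about (245,230) in the wrist image. Now a numeric check of the bar's lateral position.

```bash
python3 - <<'E'
from h import *
c=dict(np.load("w4.npz"));g=c["color"].min(2).astype(int)
for col in (170,190,205,220,230,238,243):
    k=np.where(g[215:245,col]>95)[0]+215;r=(k.min()+k.max())/2;print(col,k.min(),k.max(),wonz(c,col,r,.145).round(4))
E
```

```text
170 220 235 [0.5871 0.2442 0.145 ]
190 220 236 [0.6024 0.2439 0.145 ]
205 220 236 [0.6133 0.2439 0.145 ]
220 221 236 [0.6238 0.2436 0.145 ]
230 221 237 [0.6305 0.2432 0.145 ]
238 221 238 [0.6358 0.2428 0.145 ]
243 221 239 [0.6391 0.2425 0.145 ]
```

carry_out(motion=[[0,-1.5,0,0,0,0,0],[0,-3,0,0,0,0,0],[0,-3.8,0,0,0,0,0],[0,-4.6,0,0,0,0,0],[0,-5.4,0,0,0,0,0]])

```text
time: 16.85
tool_pos: [0.6348, 0.2439, 0.1771]
tool_rot: [0.001, 0.716, 0.698, 0.0]
contact_force: [0.6, 0.1, -1.2]
gripper_width: 0.081
grip_force: 68.5
```

carry_out(motion=[[0,-1.2,0,0,0,0,0],[0,-2.8,0,0,0,0,0],[0,-4.4,0,0,0,0,0],[0,-6,0,0,0,0,0],[0,-7,0,0,0,0,0]])

```text
time: 17.48
tool_pos: [0.5636, 0.2458, 0.177]
tool_rot: [0.001, 0.716, 0.698, -0.0]
contact_force: [-0.0, 0.5, -1.4]
gripper_width: 0.079
grip_force: 68.5
```

```bash
python3 - <<'E'
from h import *
d=camera("side");s=read_state();tp=s["tool_pos"];print(tp,yaw(s),s["contact_force"])
K=d["intrinsics"]
def pj(X):p=d["R"]@np.array(X)+d["t"];return (K@p/p[2])[:2]
print(pj([.549,.2468,.145]))
cv2.imwrite("pics/s5.png",cv2.resize(d["color"][170:310,240:420],None,fx=3.5,fy=3.5,interpolation=cv2.INTER_CUBIC))
E
```

```text
[0.56234288 0.24587304 0.17690542] 1.5453917646972324 [-1.54443626  0.53577315 -2.21197327]
[322.28638415 247.32208533]
```

View pics/s5.png

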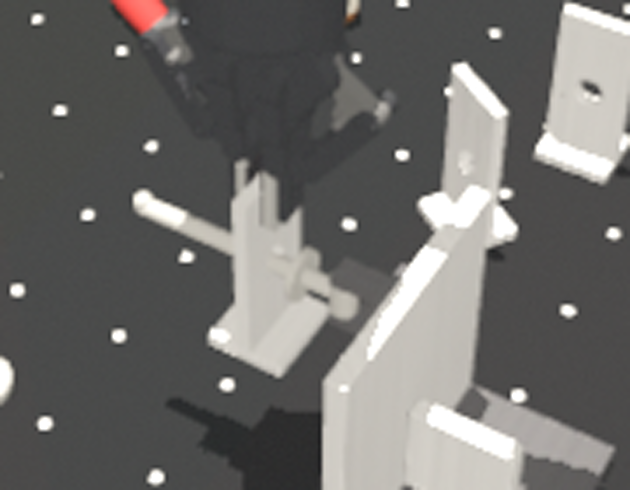

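The plate is on the bar: the bar tip sticks out at (140,200), and the collar is just behind the plate at (300,275). Next I lower it slightly and approach the collar.

carry_out(motion=[[0,-0.3,0.2,0,0,0,0],[0,-0.6,0.4,0,0,0,0],[0,-0.9,0.4,0,0,0,0],[0,-1.1,0.4,0,0,0,0],[0,-1.1,0.4,0,0,0,0]])

```text
time: 18.15
tool_pos: [0.5538, 0.246, 0.1729]
tool_rot: [0.001, 0.716, 0.698, 0.0]
contact_force: [-0.2, -0.2, -2.2]
gripper_width: 0.079
grip_force: 68.5
```

carry_out(motion=[[0,-0.1,0,0,0,0,0],[0,-0.2,0,0,0,0,0],[0,-0.3,0,0,0,0,0],[0,-0.4,0,0,0,0,0],[0,-0.4,0,0,0,0,0]])

```text
time: 18.77
tool_pos: [0.5498, 0.2462, 0.1729]
tool_rot: [0.001, 0.716, 0.698, 0.0]
contact_force: [0.4, 0.6, -2.9]
gripper_width: 0.078
grip_force: 68.5
```

carry_out(motion=[[0,-0.1,0,0,0,0,0],[0,-0.2,0,0,0,0,0],[0,-0.3,0,0,0,0,0],[0,-0.3,0,0,0,0,0],[0,-0.3,0,0,0,0,0]])

```text
time: 19.4
tool_pos: [0.5489, 0.2463, 0.1732]
tool_rot: [0.003, 0.716, 0.698, 0.002]
contact_force: [5.0, -0.0, -4.4]
gripper_width: 0.078
grip_force: 68.2
```

carry_out(motion=[[0,-0.1,0,0,0,0,0],[0,-0.2,0,0,0,0,0],[0,-0.3,0,0,0,0,0],[0,-0.35,0,0,0,0,0],[0,-0.35,0,0,0,0,0]])

```text
time: 20.02
tool_pos: [0.5486, 0.2463, 0.1737]
tool_rot: [0.005, 0.716, 0.698, 0.005]
contact_force: [9.2, -1.0, -5.6]
gripper_width: 0.077
grip_force: 68.2
```

carry_out(motion=[[0,-0.1,0,0,0,0,0],[0,-0.2,0,0,0,0,0],[0,-0.3,0,0,0,0,0],[0,-0.4,0,0,0,0,0],[0,-0.4,0,0,0,0,0]])

```text
time: 20.65
tool_pos: [0.5482, 0.2464, 0.1744]
tool_rot: [0.008, 0.716, 0.698, 0.008]
contact_force: [15.1, -1.5, -8.3]
gripper_width: 0.076
grip_force: 68.4
```

carry_out(motion=[[0,-0.1,0,0,0,0,0],[0,-0.15,0,0,0,0,0],[0,-0.15,0,0,0,0,0],[0,-0.15,0,0,0,0,0],[0,-0.15,0,0,0,0,0]])

```text
time: 21.28
tool_pos: [0.548, 0.2465, 0.1746]
tool_rot: [0.008, 0.716, 0.698, 0.009]
contact_force: [16.7, -2.5, -10.1]
gripper_width: 0.081
grip_force: 68.3
```

carry_out(motion=[[0,0,0,0,0,0,0],[0,0,0,0,0,0,0],[0,0,0,0,0,0,0],[0,0,0,0,0,0,0],[0,0,0,0,0,0,0]])

```text
time: 21.9
tool_pos: [0.548, 0.2465, 0.1746]
tool_rot: [0.008, 0.716, 0.698, 0.009]
contact_force: [17.6, -1.0, -10.7]
gripper_width: 0.082
grip_force: 68.3
```

carry_out(motion=[[0,0.3,0,0,0,0,0],[0,0.6,0,0,0,0,0],[0,1.0,0,0,0,0,0],[0,1.0,0.05,0,0,0,0],[0,1.0,0.1,0,0,0,0]])

```text
time: 22.52
tool_pos: [0.549, 0.2463, 0.1725]
tool_rot: [0.002, 0.716, 0.698, 0.001]
contact_force: [4.8, -0.3, 0.0]
gripper_width: 0.077
grip_force: 70.1
```

carry_out(motion=[[0,0.1,0,0,0,0,0],[0,0.2,0,0,0,0,0],[0,0.2,0,0,0,0,0],[0,0.2,0,0,0,0,0],[0,0.2,0,0,0,0,0]], force=20)

```text
time: 23.15
tool_pos: [0.5492, 0.2463, 0.1718]
tool_rot: [0.001, 0.716, 0.698, -0.0]
contact_force: [1.6, 0.4, 1.8]
gripper_width: 0.075
grip_force: 70.3
```

carry_out(motion=[[0,0,0,0,0,0,0.9],[0,0,0,0,0,0,1.2],[0,0,0,0,0,0,1.6],[0,0,0,0,0,0,2.2],[0,0,0,0,0,0,3.0]])

```text
time: 23.78
tool_pos: [0.5498, 0.2461, 0.1718]
tool_rot: [0.001, 0.716, 0.698, -0.0]
contact_force: [0.2, 0.1, 0.1]
gripper_width: 0.35
grip_force: 0.0
```

carry_out(motion=[[0,0,0,0,0,0,3.0],[0,0,-1,0,0,0,3.0],[0,0,-3,0,0,0,3.0],[0,0,-7,0,0,0,3.0],[0,0,-11,0,0,0,3.0]])

```text
time: 24.4
tool_pos: [0.5496, 0.2463, 0.2835]
tool_rot: [0.001, 0.716, 0.698, 0.0]
contact_force: [0.9, 0.1, 1.1]
gripper_width: 0.351
grip_force: 0.0
```

carry_out(motion=[[0,0,0,0,0,0,3],[-4,0,-2,0,0,0,3],[-8,0,-2,0,0,0,3],[-12,0,-2,0,0,0,3],[-12,0,-2,0,0,0,3]])

```text
time: 25.02
tool_pos: [0.546, 0.1241, 0.3015]
tool_rot: [0.001, 0.718, 0.696, -0.001]
contact_force: [0.8, -0.4, -0.4]
gripper_width: 0.352
grip_force: 0.0
```

```bash
python3 - <<'E'
from h import *
s=read_state();print(s["time"],s["tool_pos"],s["contact_force"],s["gripper_width"])
d=camera("side");c=camera("top");P=pts(c)
Q=P[180:262,225:300].reshape(-1,3);Q=Q[(Q[:,2]>.17)&(Q[:,2]<.22)];print(len(Q));
if len(Q)>4:print(Q.mean(0),cv2.minAreaRect(Q[:,:2].astype(np.float32)))
im=np.zeros((400,800,3),np.uint8);im[:,:450]=cv2.resize(d["color"][180:300,260:395],(450,400),interpolation=cv2.INTER_CUBIC);im[:,450:]=cv2.resize(c["color"][180:300,210:315],(350,400),interpolation=cv2.INTER_CUBIC)
cv2.imwrite("pics/f6.png",im)
E
```

```text
25.025 [0.54597731 0.12411412 0.30147776] [ 0.7902555  -0.36744045 -0.44792297] 0.3519978566354511
16
[0.5495623  0.26643737 0.19553672] ((0.549297034740448, 0.26615190505981445), (0.007159594912081957, 0.006383453030139208), 0.5421557426452637)
```

View pics/f6.png

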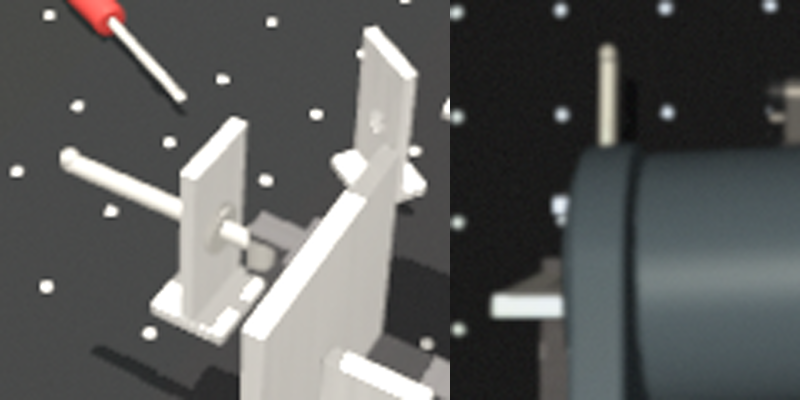

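The plate hangs upright against the collar, with its top at about (.5495, .266) and 196 mm high, so the hole is at about x = 30 mm on the peg. The hook is still out and the robot is clear, so I hand in.

```bash
python3 -c "
from station import *
print(sign_off())"
```

```text
the job is handed in; nothing more can be done
None
```

The job is handed in, with no verdict returned: the hook was pressed on its stop at about 18 N, the plate was pressed on the collar at about 18 N along the bar (about 20 N in all), and it was left hanging there, released and upright, with the bystanders not touched.

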